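# Seat the keyed workholder in the lapping machine

## Task

Load the lapping machine: take the aluminium workholder that has just one brass key pin (the one with the yellow stripe) and lower it into the round nest on the machine's bed with its pin in the keyway slot, so that it sits upright and fully home, then let go. Set it in, do not drop it, and leave the other two workholders standing where they are.

Things in the scene. Friction and masses are not known exactly. Their poses are not given: they have to be found in the camera images.
- holder: Workholder to load: aluminium disc 60 mm across, 26 high (foot chamfered 4 mm), with a 26 x 26 mm square dark steel shank up to 80 mm; 0.3-0.5 kg, on the table. One brass key pin, 12 mm thick, sticks out along its +x to 46 mm from the axis, 10 mm above the underside; a yellow stripe on the disc points to it. Origin: centre of underside, z up; shank faces look along x and y: grip these.
- nest (a point): Nest floor's centre, 40 mm up, on the cream machine's flat bed. Fixed socket, rim 24 mm up, 103 mm wide outside; bore 69 mm in the low 10 mm, funnel to 83 at the rim. Keyway through the wall along +x (yellow stripe beyond): 21 mm wide in the low 10 mm, 35 at the rim, floor level with the nest's. Seated, holder's origin and axes match these. Machine head, 200 mm high, from 165 mm off at -y.
- twin_holder: Wrong workholder, leave alone: same disc and shank, but two brass pins in line across it (along +x and -x, each to 46 mm from the axis) and no yellow stripe. Origin: centre of the underside, z up.
- square_holder: Wrong workholder, leave alone: a 64 x 64 x 26 mm square aluminium base without pins, same square shank to 80 mm height. Origin: centre of the underside, z up.
There are look-alikes about, which are no part of the job. What is shaped like the holder but green or orange is not meant.

How it is judged (in metres and radians):
At the end, for the whole second after the job is handed in: The single-pin workholder rests at the bottom of the nest (underside within 6 mm of its floor, axis within 10 mm), upright within 7 degrees, pin along the keyway within 17 degrees, at rest (z of holder in the frame of nest below 0.006 m and horizontal distance between holder and nest below 0.01 m and angle between the x axis of holder and the x axis of nest, either way round below 0.3 rad and angle between holder's own z axis and vertical below 0.12 rad and linear speed of holder below 0.02 m/s); the robot touches nothing.
It fails at once if the workholder is dropped (falls out of the fingers' touch faster than 0.6 m/s, a free fall of about 18 mm) (contact force between the fingers and holder below 0.05 N and linear speed of holder above 0.6 m/s).
It fails at once if the two-pin workholder is moved more than 25 mm (distance of twin_holder from where it was at the start of the episode above 0.025 m).
It fails at once if the square workholder is moved more than 25 mm (distance of square_holder from where it was at the start of the episode above 0.025 m).
It also fails if it takes over 35 s, if anything falls off the work surface, if the arm or the gripper's body presses on something with over 40 N, if the wrist force passes 120 N, or if a joint passes its speed limit or range.

## Robot

A 6-joint arm with a two-finger parallel gripper is mounted at the origin on the work surface. World frame = base frame: x ahead of the robot, y to its left, z up, the work surface at z = 0. Lengths are in mm, angles in degrees, forces in N, time in s.
With the tool pointing down it reaches from about 350 to 850 mm from the base axis. Payload 8.1 kg.
Tool frame: the origin (TCP) lies at the very end of the fingers, on their centre line; the grasp point (between the pads) lies 19 mm behind it; z points along the fingers, y is the line along which they close (so a half turn about z gives the same grasp; the last joint's range is limited). The gripper opens to 85 mm and grips with 20 to 120 N. Pads are 22 mm wide; open, the fingers measure 114 mm over their backs; the gripper's body (76 mm by 85 mm) begins 54 mm behind the grasp point. The pads swing forward as they close: fully open they stand 13 mm farther back than shut.
Start: joints at [64.206, 7.471, 85.268, -0, 87.261, -4.893], TCP at [214.036, 560.53, 231.292] pointing down, gripper open.
Joint ranges: [-169.43, 169.43], [-51.17, 129.36], [1.28, 143.12], [-76.62, 256.62], [0, 156.53], [-152.29, 152.29]. Speed limits (degrees/s): [136.94, 136.94, 159.86, 180, 180, 180].

## Interface

Orientations are given as [roll, pitch, yaw] about the fixed x, y, z axes, in that order (R = Rz(yaw) Ry(pitch) Rx(roll)).
In Python, from bench import * gives the robot as it stands.
- The arm moves only by the tool play_rows, never from a script. Its argument "increments" is a list of rows, each a list of 3 entries, a list of its own where there are three numbers: the gripper's target within -1 to 1 (fully open at 1, half-way at 0, shut at -1), then the shift along the tool's x, y, z in mm, then the turn about the tool's z in rad. A call has 1 to 12 rows; each row shifts and turns the commanded pose from where the row before left it, along the tool's axes as they then stand; what a row does not reach is not made up. A row lasts 1/12 s, in which the tool goes at most 41.7 mm and 7.16 degrees, less where a joint would pass 70% of its speed; a pose out of reach is approached as far as the arm can. A call is refused whole if a number of a shift passes 41.7 or a number of a turn 0.125, either way. A call with a gripper value outside its range is refused whole. The fingers move at their own pace and stop on an object; "force" is the grip in N (left out, the last holds). Time passes only in rows, so rows that do not move let the fingers close. It gives the time, the measured TCP pose, the force, the opening and the grip force at its end, in the units of the state.
- sense(): the state, without advancing time (a new reading comes with each control period).
- snapshot(name): name is "side" or "top"; returns a dict with "color" (400x640x3 uint8, red, green, blue), "intrinsics" (3x3 intrinsics, pixels), "world_from_camera" (4x4, takes a point from camera to world coordinates). Camera axes: x right, y down, z forward; pixel columns grow to the right and rows downward; lengths in mm; the calibration is good to about 2 mm. A picture is of the moment at which its call begins. There is no depth.
- hand_in(): hands the job in; it is judged then, once.
Trained networks look in a picture, given as the dict that the camera call returned (one of the last four; its "shot" number tells which), for a name from the list of things; names that differ only in an ending like _2 or _b are one class to them, and where a whole thing is asked for, a point or a joint stands for the part that bears it (a point fixed in the world has none). Each returns a list of dicts, best first, with "p" (0 to 1); they miss things now and then, are a little off and sometimes report something else, mostly with a low value. They report only what shows in the picture. A call takes as long as a camera call. They do not tell look-alikes from the thing itself.
- find_in(query, picture): "xyz" ([x, y, z] in mm, in the coordinates of the camera as it stood for that picture, good to about 4 mm: the middle of the surface that is visible of it).
- regions_of(query, picture): "mask" (400x640 bool, what is visible of it).
- pinpoint(query, picture): "xyz" ([x, y, z] in mm, in the coordinates of the camera as it stood for that picture, good to about 4 mm: a listed point, or the origin of a listed thing).
The state is a dict: "time": time; "joint_pos": joint angles; "qd": joint speeds; "joint_efforts": joint torques, N m; "tool_pos": TCP position; "tcp_rot": TCP orientation; "ft_force": force on the tool from outside, world axes, zero at the start; "wrist_torque": the same for the moment, N m; "finger_gap": finger opening in mm; "grip_force": force on a finger pad.
Only numpy, scipy, OpenCV 4.12 (cv2) and the standard library are available. Lean on these libraries where they do the work, as an engineer would, in place of code of your own. Each camera call takes 0.05 s, during which the arm holds its last target. There are 200 camera calls.

## Working session

There is one attempt and no reset: what is moved stays moved. The work goes in short steps, Python scripts to look and compute and a tool call to move; the robot and the scene stay as the last step left them, time stands still between calls to the robot, and variables do not carry over. Pictures are saved under pics/ and viewed, at most 10 in all, crops included, and the job is handed in when it is done.

Besides the shell and the picture viewer there is one more tool, called after ">>>" as name([rows], argument=value, ...), one row to a line, values as JSON. play_rows: Moves the arm, as the interface text tells. Its arguments: {"type":"object","properties":{"increments":{"type":"array","items":{"type":"array"}},"force":{"type":"number"}},"required":["increments"]}

```bash
mkdir -p pics; python3 - <<'E'
from bench import *
import cv2, numpy as np
np.set_printoptions(precision=1,suppress=True)
s=sense(); print(s['time'],s['tool_pos'],s['tcp_rot'],s['finger_gap'])
for n in ('side','top'):
    p=snapshot(n); cv2.imwrite(f'pics/{n}0.png',p['color'][:,:,::-1])
    T=np.array(p['world_from_camera']); print(n,T[:3,3],T[:3,2])
    for q in ('holder','nest','twin_holder','square_holder'):
        for d in pinpoint(q,p): 
            x=np.array(d['xyz']); uv=p['intrinsics']@x; print(q,round(d['p'],2),(T@np.r_[x,1])[:3],uv[:2]/uv[2])
E
```

```text
0.0 [213.8 560.  230.2] [-179.9   -0.   159.1] 85.61860819793647
side [ 376.6 -490.4  620.4] [ 0.1  0.8 -0.6]
holder 0.78 [427.4 376.6   1.2] [283.2 155.7]
holder 0.72 [462.8 116.4   0.5] [313.3 235. ]
holder 0.6 [316.2 142.5  -0.2] [234.4 232.1]
holder 0.59 [466.4 246.1  -1.5] [306.9 191.6]
holder 0.59 [359.5 264.9  -2.4] [255.2 190.1]
nest 0.59 [598.4 -89.4  39.5] [419.4 305. ]
nest 0.35 [464.8 245.7  -0. ] [306.2 191.2]
twin_holder 0.95 [555.7 344.    2.3] [340.8 159.8]
square_holder 0.83 [606.4 213.2   0.8] [375.9 195.8]
top [279.8 145.9 984.3] [ 0.2 -0.  -1. ]
holder 0.95 [467.8 237.5  -0.7] [273.9 191.1]
holder 0.95 [455.2 116.9  -0.2] [326.4 195.6]
holder 0.81 [315.7 134.6  -3.7] [319.8 256.9]
holder 0.64 [422.2 379.4   0.7] [211.3 211.8]
holder 0.61 [355.5 266.7  -2.2] [261.1 240.3]
nest 0.59 [600.1 -87.   36.5] [414.1 129.1]
twin_holder 0.98 [553.5 341.7  -0.2] [229.1 155.8]
square_holder 0.9 [598.6 212.7  -1. ] [284.5 136.6]
```

View pics/top0.png

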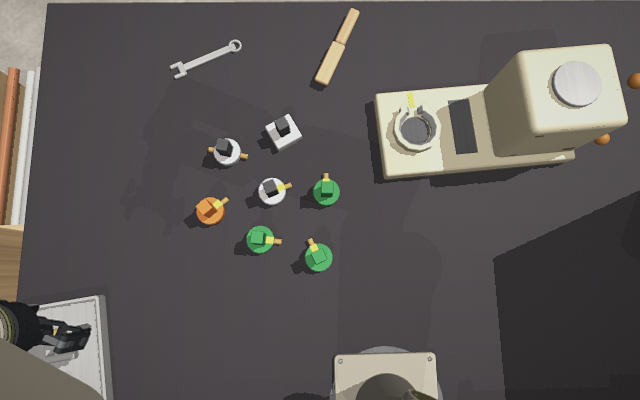

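View pics/side0.png

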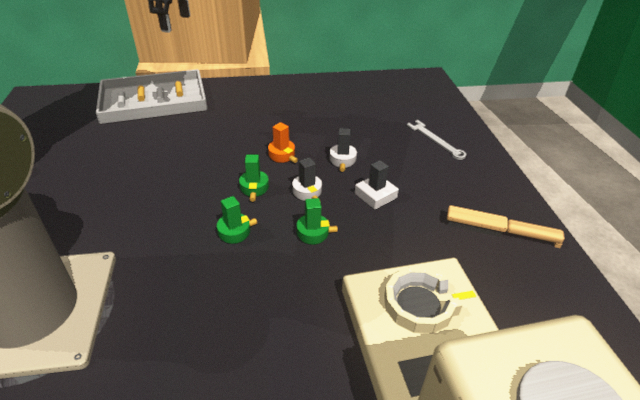

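The target is the white one at top (272,191) / side (307,185). The green and orange ones are look-alikes. The nest is at top (415,129), with its keyway pointing up in the image (about +x). Next I refine the poses.

```bash
cat > h.py <<'E'
from bench import *
import cv2, numpy as np
np.set_printoptions(precision=1,suppress=True)
def back(p,uv,z):
    T=np.array(p['world_from_camera']); uv=np.atleast_2d(uv)
    d=np.c_[uv,np.ones(len(uv))]@np.linalg.inv(p['intrinsics']).T@T[:3,:3].T
    o=T[:3,3]; return o+d*((z-o[2])/d[:,2])[:,None]
def proj(p,X):
    X=np.atleast_2d(X); T=np.linalg.inv(p['world_from_camera']); c=(X@T[:3,:3].T+T[:3,3])@np.array(p['intrinsics']).T
    return c[:,:2]/c[:,2:]
def place(x,y,yaw,z,pts):
    a=np.radians(yaw); R=np.array([[np.cos(a),-np.sin(a),0],[np.sin(a),np.cos(a),0],[0,0,1]]); return np.array(pts,float)@R.T+[x,y,z]
def circ(r,z): 
    t=np.linspace(0,2*np.pi,41); return np.c_[r*np.cos(t),r*np.sin(t),0*t+z]
def sq(h,z): return [[h,h,z],[h,-h,z],[-h,-h,z],[-h,h,z],[h,h,z]]
def crop(p,c,w,lines,S=8):
    x0,y0=int(c[0]-w/2),int(c[1]-w/2); im=cv2.resize(p['color'][y0:y0+w,x0:x0+w,::-1],None,fx=S,fy=S,interpolation=cv2.INTER_CUBIC)
    for L in lines: cv2.polylines(im,[np.int32((proj(p,L)-[x0,y0]+.5)*S)],False,(255,0,255),1)
    return im
HOLD=[circ(30,26),circ(30,4),sq(13,80),sq(13,26),[[30,0,10],[46,0,10]]]
NEST=[circ(51.5,24),circ(41.5,24),circ(34.5,10),[[30,10.5,0],[51,10.5,0]],[[30,-10.5,0],[51,-10.5,0]],[[51,0,0],[80,0,0]]]
E
python3 - <<'E'
from h import *
P={n:snapshot(n) for n in('top','side')}
for n,p in P.items():
    hsv=cv2.cvtColor(p['color'],cv2.COLOR_RGB2HSV)
    m=(hsv[:,:,1]>130)&(hsv[:,:,2]>120)&(hsv[:,:,0]>12)&(hsv[:,:,0]<35)
    c=proj(p,[[467,241,20]])[0]
    vv,uu=np.nonzero(m); k=np.hypot(uu-c[0],vv-c[1])<28
    uv=np.c_[uu,vv][k]; hue=hsv[uv[:,1],uv[:,0],0]
    for nm,kk,z in(('stripe',hue>=26,26),('pin',hue<26,14)):
        if kk.any(): b=back(p,uv[kk]+0.,z); print(n,nm,kk.sum(),b.mean(0),b.min(0),b.max(0))
    c=proj(p,[[650,-89,40]])[0]; m2=m&(hsv[:,:,0]>=26)&(hsv[:,:,1]>180); vv,uu=np.nonzero(m2);k=np.hypot(uu-c[0],vv-c[1])<35
    if k.any(): b=back(p,np.c_[uu,vv][k]+0.,40); print(n,'neststripe',k.sum(),b.mean(0),b.min(0),b.max(0), np.degrees(np.arctan2(b[:,1].mean()+88,b[:,0].mean()-599)))
ims=[]
for p in P.values():
    ims.append(np.vstack([crop(p,proj(p,[[467,241,30]])[0],60,[place(467,241,15,0,L) for L in HOLD],5),
     crop(p,proj(p,[[610,-88,50]])[0],100,[place(599,-88,10,40,L) for L in NEST],3)]))
cv2.imwrite('pics/c1.png',np.hstack(ims))
E
```

```text
top stripe 3 [467.5 227.4  26. ] [465.2 225.9  26. ] [469.8 228.2  26. ]
top pin 5 [472.7 206.5  14. ] [471.8 201.9  14. ] [474.1 211.   14. ]
side stripe 36 [473.8 222.1  26. ] [466. 214.  26.] [481.6 230.2  26. ]
side pin 18 [469.5 250.   14. ] [448.4 208.6  14. ] [482.3 339.   14. ]
side neststripe 103 [673.6 -79.5  40. ] [655.3 -85.4  40. ] [689.3 -74.   40. ] 6.494844805194335
```

View pics/c1.png

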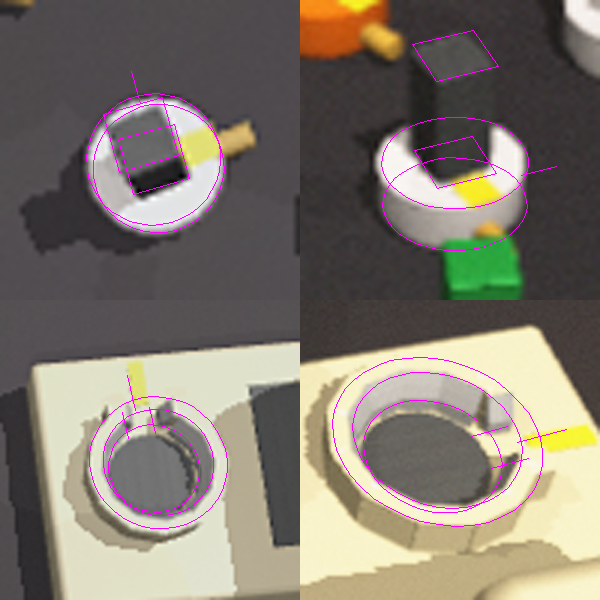

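```bash
python3 - <<'E'
from h import *
P={n:snapshot(n) for n in('top','side')}
for n,p in P.items():
    hsv=cv2.cvtColor(p['color'],cv2.COLOR_RGB2HSV).astype(int)
    def blob(X,z,r,s):
        c=proj(p,[X])[0]; m=(hsv[:,:,1]>s)&(hsv[:,:,2]>110)&(hsv[:,:,0]>=23)&(hsv[:,:,0]<36)
        vv,uu=np.nonzero(m);k=np.hypot(uu-c[0],vv-c[1])<r
        b=back(p,np.c_[uu,vv][k]+0.5,z)[:,:2]
        if len(b)>3:
            w=np.linalg.svd(b-b.mean(0))[2][0]; print(n,len(b),b.mean(0),'pca',np.degrees(np.arctan2(w[1],w[0])))
    blob([674,-80,40],40,14,120); blob([472,220,26],26,7,90)
    ims=[]
for p in P.values():
    ims.append(np.vstack([crop(p,proj(p,[[467,241,30]])[0],60,[place(466,240,-75,0,L) for L in HOLD],5),
     crop(p,proj(p,[[610,-88,50]])[0],75,[place(597,-85,7,40,L) for L in NEST],4)]))
cv2.imwrite('pics/c2.png',np.hstack(ims))
E
```

```text
top 35 [668.5 -82.1] pca -173.96588846417237
top 49 [471.4 218.9] pca 111.80870783887272
side 138 [673.7 -80.9] pca -179.05988705431906
side 51 [474.  220.5] pca -72.72009620594311
```

View pics/c2.png

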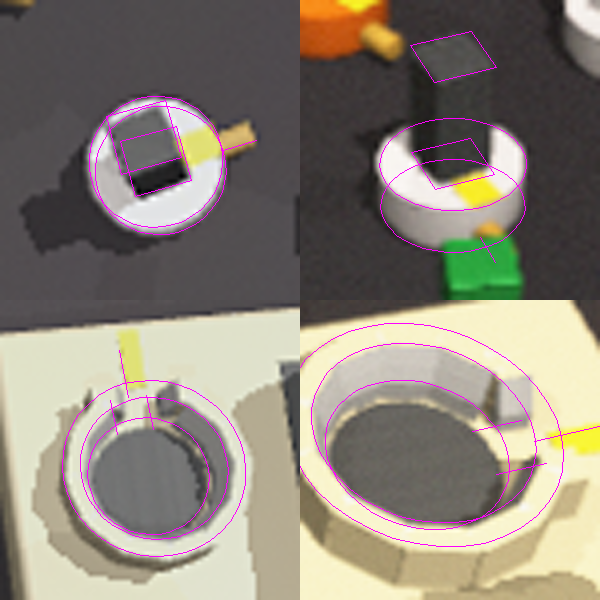

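The holder is at about (466,240), yaw about -74. The nest is at about (598,-87), yaw about 4. I'm moving above the holder.

>>> play_rows([
  [1, [-29.2, -17.3, 6], 0],
  [1, [-29.2, -17.3, 6], 0],
  [1, [-29.2, -17.3, 6], 0],
  [1, [-29.2, -17.3, 6], 0],
  [1, [-29.2, -17.3, 6], 0],
  [1, [-29.2, -17.3, 6], 0],
  [1, [-29.2, -17.3, 6], 0],
  [1, [-29.2, -17.3, 6], 0],
  [1, [-29.2, -17.3, 6], 0],
  [1, [-29.2, -17.3, 6], 0],
  [1, [-29.2, -17.3, 6], 0],
  [1, [-29.2, -17.3, 6], 0],
])

```text
time: 1.7
tool_pos: [468.2, 240.2, 159.3]
tcp_rot: [180.0, 0.0, 159.1]
ft_force: [-0.5, 0.6, -0.1]
finger_gap: 85.7
grip_force: 0.0
```

>>> play_rows([
  [1, [0, 0, 0], 0.116],
  [1, [0, 0, 0], 0.116],
  [1, [0, 0, 0], 0.116],
  [1, [0, 0, 0], 0.116],
  [1, [0, 0, 0], 0.116],
  [1, [0, 0, 0], 0.116],
  [1, [0, 0, 0], 0.116],
  [1, [0, 0, 0], 0.116],
  [1, [0, 0, 0], 0],
  [1, [0, 0, 0], 0],
])

```text
time: 2.53
tool_pos: [467.4, 241.6, 159.4]
tcp_rot: [180.0, -0.0, 106.1]
ft_force: [0.2, 0.1, -0.4]
finger_gap: 85.3
grip_force: 0.0
```

>>> play_rows([
  [1, [0, 0, 20], 0],
  [1, [0, 0, 20], 0],
  [1, [0, 0, 20], 0],
  [1, [0, 0, 20], 0],
  [1, [0, 0, 15], 0],
  [1, [0, 0, 15], 0],
  [1, [0, 0, 10], 0],
  [1, [0, 0, 0], 0],
  [1, [0, 0, 0], 0],
])

```text
time: 3.28
tool_pos: [467.0, 241.5, 39.1]
tcp_rot: [-179.9, 0.0, 106.0]
ft_force: [0.2, -1.1, 0.6]
finger_gap: 85.8
grip_force: 0.0
```

>>> play_rows([
  [-1, [0, 0, 0], 0],
  [-1, [0, 0, 0], 0],
  [-1, [0, 0, 0], 0],
  [-1, [0, 0, 0], 0],
  [-1, [0, 0, 0], 0],
  [-1, [0, 0, 0], 0],
  [-1, [0, 0, 0], 0],
  [-1, [0, 0, 0], 0],
  [-1, [0, 0, 0], 0],
  [-1, [0, 0, 0], 0],
], force=70)

```text
time: 4.12
tool_pos: [467.6, 241.9, 39.9]
tcp_rot: [180.0, -0.0, 105.9]
ft_force: [-2.4, -0.1, 6.5]
finger_gap: 25.2
grip_force: 69.3
```

>>> play_rows([
  [-1, [0, 0, -5], 0],
  [-1, [0, 0, -15], 0],
  [-1, [0, 0, -20], 0],
  [-1, [0, 0, -20], 0],
  [-1, [0, 0, -20], 0],
  [-1, [0, 0, -20], 0],
  [-1, [0, 0, -20], 0],
  [-1, [0, 0, 0], 0],
])

```text
time: 4.78
tool_pos: [469.3, 242.3, 163.4]
tcp_rot: [179.7, -0.0, 105.9]
ft_force: [2.8, 0.5, -3.7]
finger_gap: 25.0
grip_force: 69.2
```

>>> play_rows([
  [-1, [-29.3, 2.9, 0], 0],
  [-1, [-29.3, 2.9, 0], 0],
  [-1, [-29.3, 2.9, 0], 0],
  [-1, [-29.3, 2.9, 0], 0],
  [-1, [-29.3, 2.9, 0], 0],
  [-1, [-29.3, 2.9, 0], 0],
  [-1, [-29.3, 2.9, 0], 0],
  [-1, [-29.3, 2.9, 0], 0],
  [-1, [-29.3, 2.9, 0], 0],
  [-1, [-29.3, 2.9, 0], 0],
  [-1, [-29.3, 2.9, 0], 0],
  [-1, [-29.3, 2.9, 0], 0],
])

```text
time: 5.78
tool_pos: [596.5, -88.3, 156.8]
tcp_rot: [-179.9, -0.1, 105.9]
ft_force: [-0.6, 1.2, -5.3]
finger_gap: 25.8
grip_force: 69.2
```

>>> play_rows([
  [-1, [0, 0, 0], -0.115],
  [-1, [0, 0, 0], -0.115],
  [-1, [0, 0, 0], -0.115],
  [-1, [0, 0, 0], -0.115],
  [-1, [0, 0, 0], -0.115],
  [-1, [0, 0, 0], -0.115],
  [-1, [0, 0, 0], -0.115],
  [-1, [0, 0, 0], -0.115],
  [-1, [0, 0, 0], -0.115],
  [-1, [0, 0, 0], -0.115],
  [-1, [0, 0, 0], -0.115],
  [-1, [0, 0, 0], -0.115],
])

```text
time: 6.78
tool_pos: [596.1, -86.8, 156.7]
tcp_rot: [179.9, -0.2, -174.7]
ft_force: [0.9, -0.8, -5.3]
finger_gap: 25.2
grip_force: 69.8
```

```bash
cat > look.py <<'E'
from h import *
import sys
s=sense(); print(s['time'],np.array(s['tool_pos']),s['tcp_rot'],s['ft_force'],s['finger_gap'])
hx,hy,hz,hw,nx,ny,nw=map(float,sys.argv[2:9]); ims=[]
for n in('top','side'):
    p=snapshot(n)
    for q in('holder','nest'):
        for d in pinpoint(q,p):
            X=(np.array(p['world_from_camera'])@np.r_[d['xyz'],1])[:3]
            if abs(X[1]+87)<60: print(n,q,round(d['p'],2),X)
    ims.append(crop(p,proj(p,[[605,-88,hz/2+20]])[0],100,[place(hx,hy,hw,hz,L) for L in HOLD]+[place(nx,ny,nw,40,L) for L in NEST],4))
cv2.imwrite(f'pics/{sys.argv[1]}.png',np.hstack(ims))
E
python3 look.py c3 598 -87 120 4 598 -87 4
```

```text
6.7833 [596.1 -86.8 156.7] [ 179.9   -0.2 -174.7] [ 0.9 -0.8 -5.3] 25.18219254789229
top holder 0.73 [596.1 -88.5 117. ]
top nest 0.6 [596.8 -84.1  35.9]
side holder 0.74 [595.6 -83.8 116.8]
side nest 0.81 [595.6 -87.7  41. ]
```

View pics/c3.png

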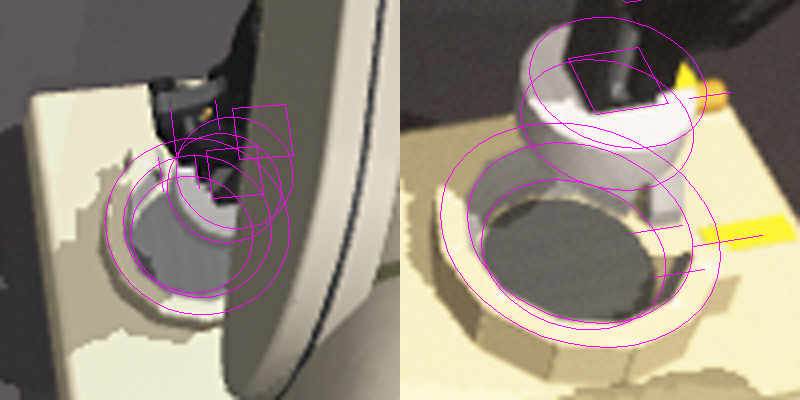

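The holder is above the nest, with its pin pointing the same way as the keyway stripe. I'm lowering it to just above the rim, shifted +1.5 mm in x, then checking again.

>>> play_rows([
  [-1, [-0.5, 0, 15], 0],
  [-1, [-0.5, 0, 15], 0],
  [-1, [-0.5, 0, 11], 0],
  [-1, [0, 0, 5], 0],
  [-1, [0, 0, 0], 0],
  [-1, [0, 0, 0], 0],
])

```text
time: 7.58
tool_pos: [598.6, -86.8, 113.2]
tcp_rot: [180.0, -0.0, -175.0]
ft_force: [0.3, -0.1, -4.4]
finger_gap: 25.3
grip_force: 70.0
```

```bash
python3 look.py c4 597 -87 71 5 597 -87 5
```

```text
7.5833 [598.6 -86.8 113.2] [ 180.   -0. -175.] [ 0.3 -0.1 -4.4] 25.265131516477176
top holder 0.64 [599.7 -88.3  75.8]
top nest 0.71 [597.9 -84.3  38.4]
side holder 0.75 [597.9 -83.3  73.9]
side nest 0.61 [594.9 -87.6  41.1]
```

View pics/c4.png

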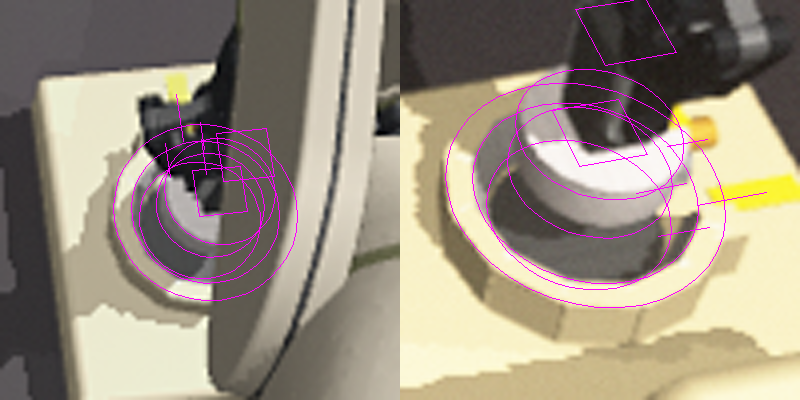

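Aligned within a few mm, inside what the funnel can take up. I'm lowering slowly.

>>> play_rows([
  [-1, [0, 0, 3], 0],
  [-1, [0, 0, 3], 0],
  [-1, [0, 0, 3], 0],
  [-1, [0, 0, 3], 0],
  [-1, [0, 0, 3], 0],
  [-1, [0, 0, 2], 0],
  [-1, [0, 0, 2], 0],
  [-1, [0, 0, 1], 0],
  [-1, [0, 0, 0], 0],
], force=40)

```text
time: 8.63
tool_pos: [598.6, -86.8, 92.9]
tcp_rot: [180.0, -0.0, -175.0]
ft_force: [-0.2, 0.9, -4.3]
finger_gap: 25.0
grip_force: 70.0
```

>>> play_rows([
  [-1, [0, 0, 1.5], 0],
  [-1, [0, 0, 1.5], 0],
  [-1, [0, 0, 1.5], 0],
  [-1, [0, 0, 1.5], 0],
  [-1, [0, 0, 0], 0],
])

```text
time: 9.05
tool_pos: [598.5, -86.8, 86.8]
tcp_rot: [180.0, -0.0, -175.0]
ft_force: [-0.0, 0.4, -4.6]
finger_gap: 24.9
grip_force: 70.0
```

>>> play_rows([
  [-1, [0, 0, 1], 0],
  [-1, [0, 0, 1], 0],
  [-1, [0, 0, 1], 0],
  [-1, [0, 0, 1], 0],
  [-1, [0, 0, 0], 0],
])

```text
time: 9.47
tool_pos: [598.6, -86.8, 83.0]
tcp_rot: [180.0, -0.0, -175.0]
ft_force: [0.1, -0.6, -5.4]
finger_gap: 25.1
grip_force: 70.0
```

>>> play_rows([
  [-1, [0, 0, 1], 0],
  [-1, [0, 0, 1], 0],
  [-1, [0, 0, 0.5], 0],
  [-1, [0, 0, 0], 0],
])

```text
time: 9.8
tool_pos: [598.6, -86.8, 80.6]
tcp_rot: [180.0, -0.0, -175.0]
ft_force: [0.0, 0.1, -5.3]
finger_gap: 25.7
grip_force: 70.0
```

>>> play_rows([
  [-1, [0, 0, 0.5], 0],
  [-1, [0, 0, 0.5], 0],
  [-1, [0, 0, 0], 0],
])

```text
time: 10.05
tool_pos: [598.9, -86.9, 80.1]
tcp_rot: [-180.0, 0.0, -175.0]
ft_force: [-2.5, -0.3, -1.9]
finger_gap: 25.2
grip_force: 70.4
```

>>> play_rows([
  [-1, [0, 0, 0.5], 0],
  [-1, [0, 0, 0.5], 0],
  [-1, [0, 0, 0], 0],
])

```text
time: 10.3
tool_pos: [599.0, -86.9, 80.1]
tcp_rot: [-180.0, 0.0, -175.0]
ft_force: [-5.6, 0.7, 6.2]
finger_gap: 25.5
grip_force: 71.5
```

>>> play_rows([
  [-1, [1, 0, 0], 0],
  [-1, [1, 0, 0], 0],
  [-1, [0, 0, 0.5], 0],
  [-1, [0, 0, 0], 0],
])

```text
time: 10.63
tool_pos: [598.3, -87.1, 80.0]
tcp_rot: [-180.0, 0.2, -175.0]
ft_force: [1.9, 2.7, 5.6]
finger_gap: 25.2
grip_force: 71.5
```

The holder has reached the floor, at 80.0 against the expected 79.5–80. Releasing, then retreating straight up.

>>> play_rows([
  [0.2, [0, 0, 0], 0],
  [0.2, [0, 0, 0], 0],
  [1, [0, 0, 0], 0],
  [1, [0, 0, 0], 0],
  [1, [0, 0, 0], 0],
  [1, [0, 0, 0], 0],
  [1, [0, 0, 0], 0],
  [1, [0, 0, 0], 0],
])

```text
time: 11.3
tool_pos: [596.7, -87.0, 78.2]
tcp_rot: [180.0, -0.0, -175.0]
ft_force: [-0.2, -0.2, -0.0]
finger_gap: 85.3
grip_force: 0.0
```

>>> play_rows([
  [1, [0, 0, -10], 0],
  [1, [0, 0, -20], 0],
  [1, [0, 0, -20], 0],
  [1, [0, 0, -20], 0],
  [1, [0, 0, -20], 0],
  [1, [0, 0, -20], 0],
  [1, [20, 0, -20], 0],
  [1, [35, 0, -10], 0],
  [1, [35, 0, 0], 0],
  [1, [35, 0, 0], 0],
  [1, [35, 0, 0], 0],
  [1, [0, 0, 0], 0],
])

```text
time: 12.3
tool_pos: [432.1, -100.7, 217.9]
tcp_rot: [180.0, -0.2, -175.0]
ft_force: [-1.3, 0.1, -0.4]
finger_gap: 85.5
grip_force: 0.0
```

```bash
python3 look.py c5 597 -87 40 5 597 -87 5
```

```text
12.3 [ 432.1 -100.7  217.9] [ 180.    -0.2 -175. ] [-1.3  0.1 -0.4] 85.51377696071553
top holder 0.93 [595.9 -91.9  38.8]
top nest 0.98 [599.3 -83.5  40.9]
side holder 0.82 [598.8 -84.6  37.5]
side holder 0.42 [596.6 -88.4  40.5]
side nest 0.76 [596.  -86.9  41. ]
```

View pics/c5.png

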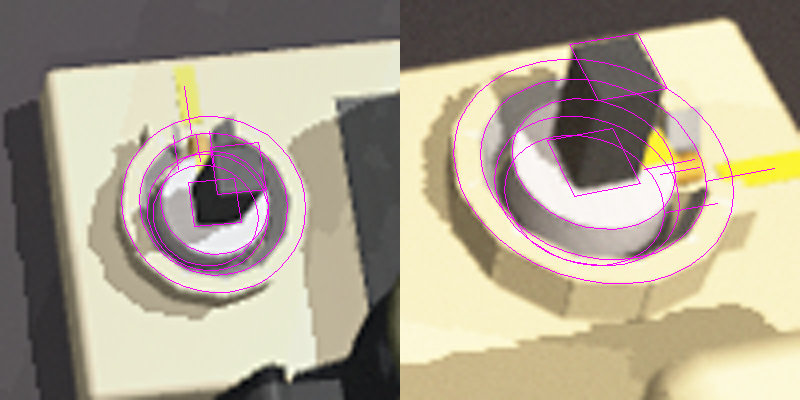

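The workholder is upright in the nest with its pin in the keyway. In the top view the pin is at (205,150), in line with the stripe, and the shank matches the seated overlay.

```bash
python3 -c "
from bench import *
print(hand_in())"
```

```text
the job is handed in; nothing more can be done
None
```

The single-pin workholder sits upright on the nest floor with its pin in the keyway and the gripper clear. I handed the job in at about 12 s of the 35 s limit; the hand-in returned no verdict.

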